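# Change over the sample tubes and draw the grinder's pestle halfway

## Task

Change over to the next sample tube: in the blue rack press fully shut the cap of the short tube that was left open, then flip the tall tube's cap open until it stands upright or leans back, leaving the third tube shut. Then grip the pestle by its knob and draw it straight up, without forcing it sideways, about 45 mm, halfway out of the glass bore, so that the dark ring on the rod is level with the glass rim, and finish while still holding it there, upright and at rest. Never pull it right out, and do not disturb the other things on the bench.

Things in the scene. Friction and masses are not known exactly. Their poses are not given: they have to be found in the camera images.
- rack: blue tube rack, fixed to the bench, 70 x 270 mm, 55 mm tall; origin at the centre of its underside, y along its row of three tubes (80 mm apart), z up; the tubes' tabs point to its -x side, the hinges lie on its +x side
- grinder: tissue grinder, fixed to the bench: 100 x 100 x 16 mm aluminium base with an upright glass bore in its middle, 18 mm inside, 24 mm outside (29 mm at the rim), rim 120 mm above the bench, bore floor 30 mm above the bench (90 mm deep); origin at the centre of its underside, z up along the bore
- bore_mouth (a point): centre of the glass bore's mouth, at rim height, 120 mm above the bench; fixed
- pestle: steel pestle standing loose in the glass bore, rod 16 mm in diameter (1 mm play all round), 145 mm long in all, 110 to 225 g, with a white round knob on top; a thin dark ring round the rod is 45 mm above its lower end. Origin at the centre of its lower end, z up along the rod. At the start it stands on the bore floor (origin 90 mm below the rim); when it is drawn 45 mm the origin is 45 mm below the rim and the ring is level with the rim
- pestle_knob (a point): centre of the pestle's knob, 130 mm above its lower end; the knob is a plain upright cylinder 26 mm across and 30 mm high, at the start 145 to 175 mm above the bench
- tall_tube: the tall tube, cap plane 120 mm above the bench, shut at the start; a clear tube 30 mm across, fixed in the rack (the three tubes may be in any order along it); origin at the centre of its underside, at bench level, z up, -x towards the side on which its shut cap's tab sticks out
- tall_cap (a joint): hinged white cap of tall_tube, angle in rad: 0 shut, 1.57 upright, 2.0 the stop; stays where it is left (hinge friction about 0.025 N m, about half a newton at the tab). The cap is a disc 34 mm across and 6 mm thick on top of the cap plane, centred on the tube; a tab 12 mm wide and 6 mm thick sticks out of its front to 43 mm from the tube's axis, free on both sides and fit to be pinched by its sides from above
- tall_tab (a point): point in the middle of that tab's thickness and width, 34 mm out from the tube's axis and 9 mm short of the tab's end; moves with the cap, 52 mm from the hinge (and 3 mm off the hinge plane, on the cap's upper side); the point's y axis is parallel to the hinge
- tall_hinge (a point): hinge axis of the tall_tube cap: 18 mm to the tube's +x side, at cap plane height, axis along the tube's y; the cap's tab rises from -x over the hinge towards +x as it opens
- open_tube: the short tube that was left open, cap plane 85 mm above the bench; a clear tube 30 mm across, fixed in the rack (the three tubes may be in any order along it); origin at the centre of its underside, at bench level, z up, -x towards the side on which its shut cap's tab sticks out
- open_cap (a joint): hinged white cap of open_tube, angle in rad: 0 shut, 1.57 upright, 2.0 the stop; stays where it is left (hinge friction about 0.025 N m, about half a newton at the tab). The cap is a disc 34 mm across and 6 mm thick on top of the cap plane, centred on the tube; a tab 12 mm wide and 6 mm thick sticks out of its front to 43 mm from the tube's axis, free on both sides and fit to be pinched by its sides from above
- open_tab (a point): point in the middle of that tab's thickness and width, 34 mm out from the tube's axis and 9 mm short of the tab's end; moves with the cap, 52 mm from the hinge (and 3 mm off the hinge plane, on the cap's upper side); the point's y axis is parallel to the hinge
- open_hinge (a point): hinge axis of the open_tube cap: 18 mm to the tube's +x side, at cap plane height, axis along the tube's y; the cap's tab rises from -x over the hinge towards +x as it opens
- spare_tube: the other short tube, cap plane 85 mm above the bench, shut at the start, to be left alone; a clear tube 30 mm across, fixed in the rack (the three tubes may be in any order along it); origin at the centre of its underside, at bench level, z up, -x towards the side on which its shut cap's tab sticks out
- spare_cap (a joint): hinged white cap of spare_tube, angle in rad: 0 shut, 1.57 upright, 2.0 the stop; stays where it is left (hinge friction about 0.025 N m, about half a newton at the tab). The cap is a disc 34 mm across and 6 mm thick on top of the cap plane, centred on the tube; a tab 12 mm wide and 6 mm thick sticks out of its front to 43 mm from the tube's axis, free on both sides and fit to be pinched by its sides from above
- spare_tab (a point): point in the middle of that tab's thickness and width, 34 mm out from the tube's axis and 9 mm short of the tab's end; moves with the cap, 52 mm from the hinge (and 3 mm off the hinge plane, on the cap's upper side); the point's y axis is parallel to the hinge
- spare_hinge (a point): hinge axis of the spare_tube cap: 18 mm to the tube's +x side, at cap plane height, axis along the tube's y; the cap's tab rises from -x over the hinge towards +x as it opens
- amber_bottle: bystander, not to be disturbed: small amber bottle, 40 mm across, 90 mm tall, beside the grinder
- small_jar: bystander, not to be disturbed: small clear jar, 32 mm across, 45 mm tall, close beside the grinder
- spatula: bystander, not to be disturbed: spatula, 160 mm long, lying in front of the rack
- pipette: bystander, not to be disturbed: hand pipette, about 220 mm long, lying nearest the robot
- tip_box: bystander, not to be disturbed: box of pipette tips, 85 x 120 x 93 mm, at the back
- jug: bystander, not to be disturbed: clear measuring jug, 100 mm across, 110 mm tall, at the back
- wash_bottle: bystander, not to be disturbed: white bottle, 60 mm across, 150 mm tall, at the back
Mind the look-alikes: they are no part of the job. Of the things shaped like the pestle, the steel one is meant.

How it is judged (in metres and radians):
On the way, in this order (a step that is already met when the one before it is completed fails the run):
1. the cap of the short open tube is pressed shut (value of joint open_cap below 0.1 rad and value of joint tall_cap below 0.3 rad), for 0.2 s.
2. the tall tube's cap stands open, the short one shut, the pestle still down (value of joint tall_cap above 1.35 rad and value of joint open_cap below 0.1 rad and z of pestle in the frame of bore_mouth below -0.08 m), for 0.2 s.
3. the pestle is drawn halfway and held by the fingers (z of pestle in the frame of bore_mouth between -0.055 and -0.035 m and angle between pestle's own z axis and vertical below 0.06 rad and contact force between the fingers and pestle above 2 N and contact force between grinder and pestle below 10 N and linear speed of pestle below 0.012 m/s), for 0.2 s.
At the end, for the whole second after the job is handed in: Fingers hold the pestle (over 2 N) at rest (under 12 mm/s), drawn 45 +-10 mm, in the bore's middle (4 mm), within 0.06 rad of upright, pressing on the bore under 10 N; the open short tube's cap and the third cap are shut (under 0.1 rad), the tall tube's cap open (over 1.35 rad) (all of step 3 and value of joint each of open_cap, spare_cap below 0.1 rad and value of joint tall_cap above 1.35 rad and horizontal distance between pestle and grinder below 0.004 m); the arm keeps its last pose, push and grip.
It fails at once if the third tube's cap is opened (value of joint spare_cap above 0.25 rad).
It fails at once if the pestle is pulled nearly or wholly out of the bore (drawn over 70 mm) (z of pestle in the frame of bore_mouth above -0.02 m).
It fails at once if the pestle is forced hard against the bore (over 25 N) (contact force between grinder and pestle above 25 N).
It fails at once if one of the other things on the bench is disturbed (moved over 30 mm) (distance of any of amber_bottle, small_jar, spatula, pipette, tip_box, jug, wash_bottle from where it was at the start of the episode above 0.03 m).
It also fails if it takes over 64 s, if anything falls off the work surface, if the arm or the gripper's body presses on something with over 40 N, if the wrist force passes 120 N, or if a joint passes its speed limit or range.

## Robot

A 6-joint arm with a two-finger parallel gripper is mounted at the origin on the work surface. World frame = base frame: x ahead of the robot, y to its left, z up, the work surface at z = 0. Lengths are in m, angles in degrees, forces in N, time in s.
With the tool pointing down it reaches from about 0.35 to 0.975 m from the base axis. Payload 17.4 kg.
Tool frame: the origin (TCP) lies on the centre line of the jaws, within the pads' length; the fingertips stand 11 mm ahead of it and the grasp point (between the pads) lies 8 mm behind it (nose_length is the distance from the TCP to the fingertips, in m); z points along the fingers, y is the line along which they close (so a half turn about z gives the same grasp; the last joint's range is limited). The gripper opens to 85 mm and grips with 20 to 120 N. Pads are 22 mm wide; open, the fingers measure 114 mm over their backs; the gripper's body (76 mm by 85 mm) begins 54 mm behind the grasp point. The pads swing forward as they close: fully open they stand 13 mm farther back than shut.
Start: joints at [-78.885, 6.646, 82.598, -0, 90.757, -2.166], TCP at [0.155, -0.657, 0.242] pointing down, gripper open.
Joint ranges: [-162.19, 162.19], [-47.58, 125.68], [4.15, 143.07], [-65.23, 245.23], [0.69, 171.88], [-170.13, 170.13]. Speed limits (degrees/s): [108.29, 108.29, 127.2, 180, 180, 180].

## Interface

Orientations are given as a 3x3 rotation matrix whose columns are the frame's x, y, z axes.
In Python, from cell import * gives the robot as it stands.
- The arm moves only by the tool drive_tool, never from a script. Its argument "deltas" is a list of rows, each an object with "gripper": the opening in per cent of the stroke, from 0 (shut) to 100 (fully open); "translation": the shift along the world's x, y, z in cm, a list of three; "turn": the turn about the world's z in rad. In form: [{"gripper": gripper, "translation": [tx, ty, tz], "turn": turn}, ...]. A call has 1 to 5 rows; each row shifts and turns the commanded pose from where the row before left it; what a row does not reach is not made up. A row lasts 1/10 s, in which the tool goes at most 50 mm and 8.59 degrees, less where a joint would pass 70% of its speed; a pose out of reach is approached as far as the arm can. A call is refused whole if a number of a shift passes 5 or a number of a turn 0.15, either way. A call with a gripper value outside its range is refused whole. The fingers move at their own pace and stop on an object; "force" is the grip in N (left out, the last holds). Time passes only in rows, so rows that do not move let the fingers close. It gives the time, the measured TCP pose, the force, the opening and the grip force at its end, in the units of the state.
- read_state(): the state, without advancing time (a new reading comes with each control period).
- get_image(name): name is "side" or "top" or "wrist"; returns a dict with "img" (480x640x3 uint8, red, green, blue), "depth" (480x640 float32, m along the optical axis (not along the pixel's ray), 0 where there is no reading), "fov_y" (degrees; the focal length in pixels is half the picture's height over the tangent of half this angle, whatever the lens; pixels are square), "cx", "cy" (the principal point, pixels), "distortion" ([k1, k2, p1, p2, k3] as OpenCV has them; the pictures are not rectified), "world_from_camera" (4x4, takes a point from camera to world coordinates); the wrist camera has in their place "T_tool_cam" (4x4, takes a point from camera to tool coordinates, whose origin is the TCP and whose axes are the flange's). Camera axes: x right, y up, looking along -z (the intrinsics and any distortion apply to the point x, -y, -z); pixel columns grow to the right and rows downward; lengths in m; the calibration is good to about 2 mm. A picture is of the moment at which its call begins: read the wrist's pose just before it.
- finish_job(): hands the job in; it is judged then, once.
The state is a dict: "time": time; "joints": joint angles; "qd": joint speeds; "joint_efforts": joint torques, N m; "tcp_pos": TCP position; "tool_rot": TCP orientation; "contact_force": force on the tool from outside, world axes, zero at the start; "ft_torque": the same for the moment, N m; "finger_gap": finger opening in m; "gripper_force": force on a finger pad.
Only numpy, scipy, OpenCV 4.12 (cv2) and the standard library are available. Lean on these libraries where they do the work, as an engineer would, in place of code of your own. Each camera call takes 0.05 s, during which the arm holds its last target. There are 200 camera calls.

## Working session

There is one attempt and no reset: what is moved stays moved. The work goes in short steps, Python scripts to look and compute and a tool call to move; the robot and the scene stay as the last step left them, time stands still between calls to the robot, and variables do not carry over. Pictures are saved under pics/ and viewed, at most 10 in all, crops included, and the job is handed in when it is done.

Besides the shell and the picture viewer there is one more tool, called after "Request:" as name(argument=value, ...), one argument or row to a line, values as JSON. drive_tool: Moves the arm, as the interface text tells. Its arguments: {"type":"object","properties":{"deltas":{"type":"array","items":{"type":"object","properties":{"gripper":{"type":"number"},"translation":{"type":"array","items":{"type":"number"}},"turn":{"type":"number"}}}},"force":{"type":"number"}},"required":["deltas"]}

```bash
mkdir -p pics
cat > h.py <<'E'
from cell import *
import numpy as np, cv2
def load(n):
    s=read_state(); d=get_image(n)
    if n=='wrist':
        T=np.eye(4);T[:3,:3]=s['tool_rot'];T[:3,3]=s['tcp_pos'];d['W']=T@np.array(d['T_tool_cam'])
    else: d['W']=np.array(d['world_from_camera'])
    d['f']=240/np.tan(np.radians(d['fov_y'])/2)
    d['K']=np.array([[d['f'],0,d['cx']],[0,d['f'],d['cy']],[0,0,1]])
    return d
def rays(d,uv):
    p=cv2.undistortPoints(np.array(uv,float).reshape(-1,1,2),d['K'],np.array(d['distortion'],float)).reshape(-1,2)
    return np.c_[p[:,0],-p[:,1],-np.ones(len(p))]
def onz(d,uv,z):
    r=rays(d,uv)@d['W'][:3,:3].T; o=d['W'][:3,3]
    return o+r*((z-o[2])/r[:,2])[:,None]
def cloud(d):
    v,u=np.mgrid[:480,:640]; r=rays(d,np.c_[u.ravel(),v.ravel()])
    return ((r*d['depth'].ravel()[:,None])@d['W'][:3,:3].T+d['W'][:3,3]).reshape(480,640,3)
def save(d,n): cv2.imwrite('pics/'+n,d['img'][:,:,::-1])
E
python3 - <<'E'
from h import *
import pickle
for n in('top','side'):
    d=load(n); save(d,n+'.png'); print(n,d['W'].round(3).tolist(),d['f'],d['distortion'])
    pickle.dump(d,open(n+'.pkl','wb'))
E
```

```text
top [[0.0, 0.995, -0.102, 0.505], [-1.0, 0.001, 0.005, -0.02], [0.005, 0.102, 0.995, 1.037], [0.0, 0.0, 0.0, 1.0]] 564.2429912531326 [-0.04021786  0.          0.          0.          0.        ]
side [[0.958, 0.14, -0.249, 0.346], [-0.285, 0.534, -0.796, -0.723], [0.021, 0.834, 0.552, 0.604], [0.0, 0.0, 0.0, 1.0]] 580.7503798966304 [-0.12164519  0.          0.          0.          0.        ]
```

View pics/top.png

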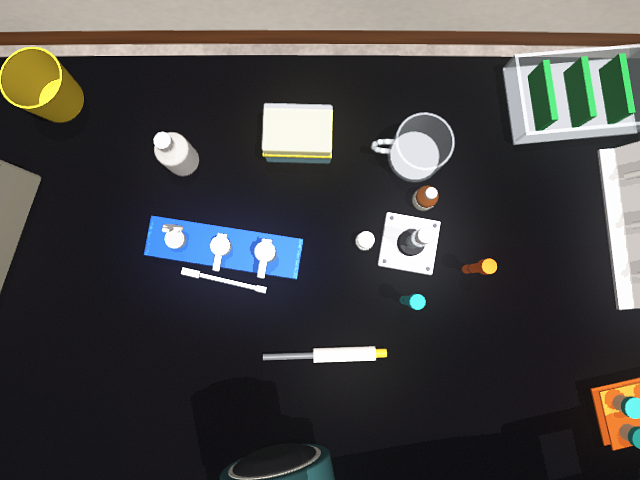

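View pics/side.png

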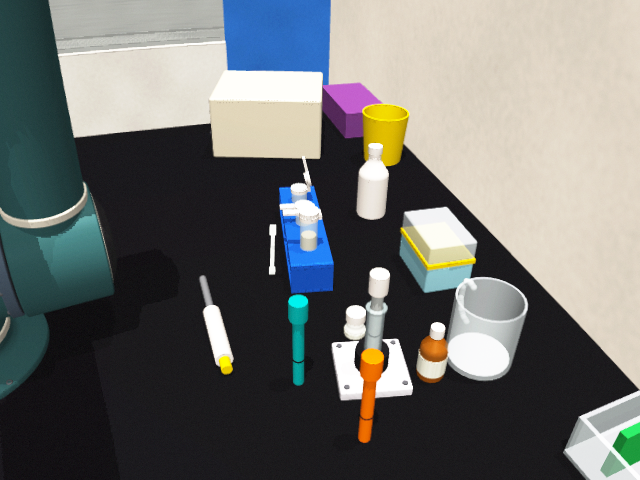

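Top view: the blue rack has the open tube at (175,238), the shut spare at (220,245) and the tall tube at (264,252). The steel pestle is in the grinder at (418,238). The side view confirms that the tall tube is the nearest in the rack, and that the teal and orange pestles are look-alikes.

Run:
```python
from h import *
import pickle
C={n:(pickle.load(open(n+'.pkl','rb'))) for n in('top','side')}
for n,d in C.items():
    P=cloud(d); hsv=cv2.cvtColor(d['img'],cv2.COLOR_RGB2HSV); ok=d['depth']>0
    print(n)
    m=ok&(abs(hsv[...,0].astype(int)-108)<12)&(hsv[...,1]>150)&(hsv[...,2]>100)&(abs(P[...,2]-.055)<.006)&(P[...,0]<.7)
    if m.sum()>50:
        r=cv2.minAreaRect(P[m][:,:2].astype(np.float32)*1000); print('rack',r,np.median(P[m][:,2]))
    white=ok&(hsv[...,1]<60)&(hsv[...,2]>120)
    def rep(name,m):
        k,l,s,c=cv2.connectedComponentsWithStats(m.astype(np.uint8))
        for i in range(1,k):
            if s[i,4]>25:
                q=P[l==i]; print(name,s[i].tolist(),'mean',q.mean(0).round(4),'min',q.min(0).round(3),'max',q.max(0).round(3))
    x,y=P[...,0],P[...,1]; inr=(y>.1)&(y<.42)&(x>.35)&(x<.6)
    rep('caps',white&inr&(P[...,2]>.07))
    g=(y<-.1)&(y>-.32)&(x>.38)&(x<.62)
    rep('knob',white&g&(P[...,2]>.135)&(P[...,2]<.19))
    rep('base',white&g&(abs(P[...,2]-.016)<.006))
```

```text
top
rack ((575.0429077148438, 145.2281494140625), (272.2765197753906, 70.44283294677734), 81.28939056396484) 0.055776104139603544
caps [162, 227, 23, 21, 353] mean [0.5874 0.2215 0.0945] min [0.572 0.206 0.075] max [0.6   0.239 0.148]
caps [210, 233, 21, 38, 469] mean [0.5683 0.1447 0.0912] min [0.533 0.127 0.077] max [0.596 0.161 0.096]
knob [415, 227, 20, 18, 259] mean [ 0.5839 -0.1855  0.1731] min [ 0.572 -0.2    0.146] max [ 0.597 -0.174  0.18 ]
base [378, 224, 63, 51, 1801] mean [ 0.5721 -0.1833  0.0168] min [ 0.528 -0.244  0.01 ] max [ 0.619 -0.13   0.022]
side
rack ((577.162109375, 143.25985717773438), (274.69110107421875, 70.58733367919922), 81.23600769042969) 0.05440646607675187
caps [302, 156, 4, 12, 30] mean [0.5976 0.2174 0.1395] min [0.594 0.214 0.127] max [0.6   0.225 0.146]
caps [291, 184, 16, 13, 168] mean [0.5863 0.2155 0.0813] min [0.573 0.204 0.07 ] max [0.6   0.236 0.086]
caps [279, 200, 36, 10, 196] mean [0.5638 0.1459 0.0898] min [0.535 0.13  0.085] max [0.597 0.161 0.093]
knob [369, 268, 21, 34, 581] mean [ 0.5844 -0.194   0.1631] min [ 0.574 -0.202  0.135] max [ 0.599 -0.176  0.176]
base [344, 324, 22, 13, 161] mean [ 0.5875 -0.1158  0.016 ] min [ 0.575 -0.123  0.01 ] max [ 0.607 -0.1    0.022]
base [332, 341, 32, 56, 1221] mean [ 0.5522 -0.1858  0.0155] min [ 0.53  -0.234  0.01 ] max [ 0.586 -0.131  0.019]
base [224, 344, 10, 17, 46] mean [ 0.3995 -0.1176  0.0184] min [ 0.391 -0.124  0.01 ] max [ 0.403 -0.1    0.022]
base [376, 356, 32, 38, 659] mean [ 0.6032 -0.2236  0.0153] min [ 0.577 -0.245  0.01 ] max [ 0.62  -0.18   0.021]
```

Run:
```python
from h import *
import cell
s=read_state(); print(s['tool_rot'],s['tcp_pos'],s['finger_gap'],s['gripper_force'],s['contact_force'],getattr(cell,'nose_length',None))
d=load('wrist'); print(d['W'].round(3).tolist(), np.array(d['T_tool_cam']).round(3).tolist(),d['f'])
```

```text
[[ 9.73249133e-01  2.29752212e-01 -2.15664906e-04]
 [ 2.29752310e-01 -9.73248548e-01  1.06748924e-03]
 [ 3.53624574e-05 -1.08848249e-03 -9.99999407e-01]] [ 0.15504982 -0.65677691  0.24161818] 0.08530482310923466 0.0 [ 0.54508231 -0.25623865  0.36004339] 0.011
[[0.23, 0.929, 0.289, 0.228], [-0.973, 0.22, 0.066, -0.641], [-0.002, -0.296, 0.955, 0.374], [0.0, 0.0, 0.0, 1.0]] [[0.0, 0.955, 0.296, 0.074], [1.0, -0.0, 0.001, 0.001], [0.001, 0.296, -0.955, -0.132], [0.0, 0.0, 0.0, 1.0]] 371.0024399043082
```

Request:
drive_tool(
  deltas=[
    {"gripper": 0,"translation": [2,4,0.3],"turn": -0.0192},
    {"gripper": 0,"translation": [2,4,0.3],"turn": -0.0192},
    {"gripper": 0,"translation": [2,4,0.3],"turn": -0.0192},
    {"gripper": 0,"translation": [2,4,0.3],"turn": -0.0192},
    {"gripper": 0,"translation": [2,4,0.3],"turn": -0.0192},
  ],
)

```text
time: 0.65
tcp_pos: [0.2554, -0.4553, 0.2571]
tool_rot: [[0.991, 0.134, -0.0], [0.134, -0.991, 0.0], [-0.0, -0.0, -1.0]]
contact_force: [1.4, -0.2, 0.3]
finger_gap: 0.0124
gripper_force: 0.0
```

Request:
drive_tool(
  deltas=[
    {"gripper": 0,"translation": [2,4,0.3],"turn": -0.0192},
    {"gripper": 0,"translation": [2,4,0.3],"turn": -0.0192},
    {"gripper": 0,"translation": [2,4,0.3],"turn": -0.0192},
    {"gripper": 0,"translation": [2,4,0.3],"turn": -0.0192},
    {"gripper": 0,"translation": [2,4,0.3],"turn": -0.0192},
  ],
)

```text
time: 1.15
tcp_pos: [0.3553, -0.2552, 0.2724]
tool_rot: [[0.999, 0.039, 0.0], [0.039, -0.999, -0.0], [0.0, 0.0, -1.0]]
contact_force: [1.0, -0.5, 0.4]
finger_gap: 0.0002
gripper_force: 0.0
```

Request:
drive_tool(
  deltas=[
    {"gripper": 0,"translation": [2,4,0.3],"turn": -0.0192},
    {"gripper": 0,"translation": [2,4,0.3],"turn": -0.0192},
    {"gripper": 0,"translation": [2,4,0.3],"turn": -0.0192},
    {"gripper": 0,"translation": [2,4,0.3],"turn": -0.0192},
    {"gripper": 0,"translation": [2,4,0.3],"turn": -0.0192},
  ],
)

```text
time: 1.65
tcp_pos: [0.4554, -0.055, 0.2875]
tool_rot: [[0.998, -0.057, 0.0], [-0.057, -0.998, -0.0], [0.0, 0.0, -1.0]]
contact_force: [1.3, 0.2, -0.1]
finger_gap: -0.0002
gripper_force: 0.0
```

Request:
drive_tool(
  deltas=[
    {"gripper": 0,"translation": [2,4,0.0],"turn": -0.0192},
    {"gripper": 0,"translation": [2,4,0.0],"turn": -0.0192},
    {"gripper": 0,"translation": [2,4,0.0],"turn": -0.0192},
    {"gripper": 0,"translation": [2,4,0.0],"turn": -0.0192},
    {"gripper": 0,"translation": [2,4,0.0],"turn": -0.0192},
  ],
)

```text
time: 2.15
tcp_pos: [0.5555, 0.145, 0.2871]
tool_rot: [[0.988, -0.152, -0.0], [-0.152, -0.988, -0.0], [-0.0, 0.0, -1.0]]
contact_force: [0.2, -0.6, 0.1]
finger_gap: 0.0003
gripper_force: 0.0
```

Run:
```python
from h import *
import pickle
s=read_state();print(s['tcp_pos'],s['tool_rot'][:,0] if hasattr(s['tool_rot'],'shape') else s['tool_rot'],s['joints'],s['time'])
d=load('wrist'); pickle.dump(d,open('w1.pkl','wb')); save(d,'w1.png'); P=cloud(d); np.set_printoptions(suppress=True)
hsv=cv2.cvtColor(d['img'],cv2.COLOR_RGB2HSV); ok=d['depth']>0
white=ok&(hsv[...,1]<60)&(hsv[...,2]>120)&(P[...,2]>.08)&(P[...,2]<.16)&(P[...,0]>.45)&(P[...,0]<.7)
k,l,st,c=cv2.connectedComponentsWithStats(white.astype(np.uint8))
e=np.array([.988,-.152]);f=np.array([.152,.988])
for i in range(1,k):
    if st[i,4]>100:
        q=P[l==i]; xy=q[:,:2]-[.576,.1445]; a=np.c_[xy@e,xy@f,q[:,2]]
        print(st[i].tolist(),'rack-frame p1',np.percentile(a,1,0).round(4),'p50',np.median(a,0).round(4),'p99',np.percentile(a,99,0).round(4))
```

```text
[0.55548327 0.14501511 0.28711945] [ 9.88364702e-01 -1.52102646e-01 -4.16405485e-05] [ 1.20865989e+01 -6.42142065e+00  9.15652498e+01 -2.49937174e-03
  9.48596714e+01  1.10835185e+02] 2.15
[202, 158, 46, 42, 1512] rack-frame p1 [-0.0152  0.0634  0.0825] p50 [0.0099 0.0764 0.1031] p99 [0.0222 0.0941 0.1466]
[299, 160, 37, 70, 1562] rack-frame p1 [-0.0419 -0.0158  0.0839] p50 [-0.0034 -0.0007  0.0913] p99 [0.0193 0.0144 0.093 ]
[388, 164, 49, 78, 2166] rack-frame p1 [-0.0418 -0.0953  0.0834] p50 [-0.0012 -0.0786  0.1261] p99 [ 0.0195 -0.0644  0.128 ]
```

View pics/w1.png

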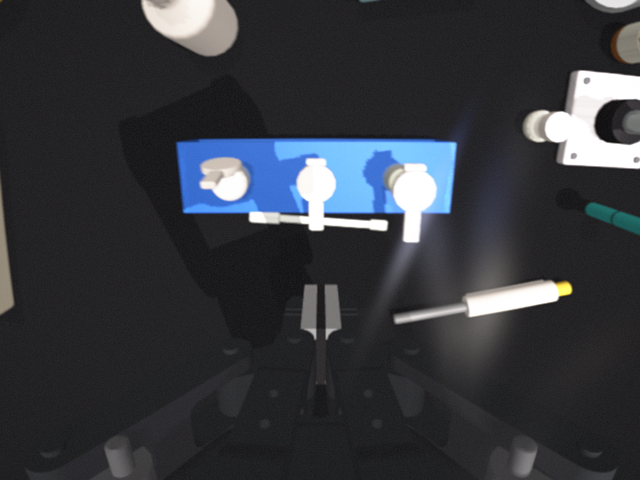

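The wrist view shows the open cap standing at (225,170), the spare at (316,185) and the tall one at (413,190) with its tab at (412,225). This agrees with the rack fit to about 1 mm. I'll move in behind the open cap.

Request:
drive_tool(
  deltas=[
    {"gripper": 0,"translation": [2.7,2.3,0],"turn": 0},
    {"gripper": 0,"translation": [2.7,2.3,0],"turn": 0},
    {"gripper": 0,"translation": [2.8,2.4,0],"turn": 0},
    {"gripper": 0,"translation": [0,0,-4],"turn": 0},
    {"gripper": 0,"translation": [0,0,-4],"turn": 0},
  ],
)

```text
time: 2.7
tcp_pos: [0.6378, 0.2138, 0.2063]
tool_rot: [[0.989, -0.151, 0.001], [-0.151, -0.989, 0.0], [0.001, -0.0, -1.0]]
contact_force: [0.2, 1.0, -0.0]
finger_gap: 0.0002
gripper_force: 0.0
```

Request:
drive_tool(
  deltas=[
    {"gripper": 0,"translation": [0,0,-4],"turn": 0},
    {"gripper": 0,"translation": [0,0,-3.1],"turn": 0},
    {"gripper": 0,"translation": [0,0,0],"turn": 0},
    {"gripper": 0,"translation": [-0.74,0.11,0],"turn": 0},
    {"gripper": 0,"translation": [-0.74,0.12,0],"turn": 0},
  ],
)

```text
time: 3.2
tcp_pos: [0.6225, 0.2156, 0.1387]
tool_rot: [[0.988, -0.152, 0.003], [-0.152, -0.988, 0.001], [0.002, -0.001, -1.0]]
contact_force: [-0.4, 0.4, -0.3]
finger_gap: -0.0001
gripper_force: 0.0
```

Request:
drive_tool(
  deltas=[
    {"gripper": 0,"translation": [-0.7,0.11,-0.04],"turn": 0},
    {"gripper": 0,"translation": [-0.7,0.11,-0.1],"turn": 0},
    {"gripper": 0,"translation": [-0.66,0.1,-0.1],"turn": 0},
    {"gripper": 0,"translation": [-0.6,0.09,-0.33],"turn": 0},
    {"gripper": 0,"translation": [-0.6,0.09,-0.4],"turn": 0},
  ],
)

```text
time: 3.7
tcp_pos: [0.5892, 0.2205, 0.1266]
tool_rot: [[0.988, -0.152, 0.0], [-0.152, -0.988, 0.0], [0.0, -0.0, -1.0]]
contact_force: [-0.2, 1.0, 0.6]
finger_gap: 0.0004
gripper_force: 0.4
```

Request:
drive_tool(
  deltas=[
    {"gripper": 0,"translation": [-0.45,0.06,-0.5],"turn": 0},
    {"gripper": 0,"translation": [-0.41,0.07,-0.6],"turn": 0},
    {"gripper": 0,"translation": [-0.24,0.04,-0.6],"turn": 0},
    {"gripper": 0,"translation": [-0.2,0.03,-0.6],"turn": 0},
    {"gripper": 0,"translation": [0,0,0],"turn": 0},
  ],
)

```text
time: 4.2
tcp_pos: [0.5763, 0.2223, 0.1026]
tool_rot: [[0.988, -0.152, -0.001], [-0.152, -0.988, -0.0], [-0.001, 0.0, -1.0]]
contact_force: [0.1, -0.2, -0.1]
finger_gap: 0.0
gripper_force: 0.0
```

Request:
drive_tool(
  deltas=[
    {"gripper": 0,"translation": [0,0,-0.1],"turn": 0},
    {"gripper": 0,"translation": [0,0,-0.1],"turn": 0},
    {"gripper": 0,"translation": [0,0,-0.1],"turn": 0},
    {"gripper": 0,"translation": [0,0,0],"turn": 0},
  ],
)

```text
time: 4.6
tcp_pos: [0.5768, 0.2224, 0.1018]
tool_rot: [[0.988, -0.152, 0.0], [-0.152, -0.988, 0.0], [0.0, -0.0, -1.0]]
contact_force: [-5.0, -1.2, 10.4]
finger_gap: -0.0002
gripper_force: 5.2
```

Request:
drive_tool(
  deltas=[
    {"gripper": 0,"translation": [0,0,-0.1],"turn": 0},
    {"gripper": 0,"translation": [0,0,0],"turn": 0},
    {"gripper": 0,"translation": [0,0,0],"turn": 0},
    {"gripper": 0,"translation": [0,0,3],"turn": 0},
    {"gripper": 0,"translation": [0,0,3],"turn": 0},
  ],
)

```text
time: 5.1
tcp_pos: [0.5764, 0.2222, 0.1599]
tool_rot: [[0.988, -0.152, -0.001], [-0.152, -0.988, -0.0], [-0.001, 0.001, -1.0]]
contact_force: [-0.1, -0.4, -0.4]
finger_gap: 0.0001
gripper_force: 0.0
```

Request:
drive_tool(
  deltas=[
    {"gripper": 50,"translation": [-1.5,-4,2],"turn": 0},
    {"gripper": 50,"translation": [-1.5,-4,2],"turn": 0},
    {"gripper": 50,"translation": [-1.5,-4,0],"turn": 0},
    {"gripper": 45,"translation": [-1,-4,0],"turn": 0},
    {"gripper": 40,"translation": [0,0,0],"turn": 0},
  ],
)

```text
time: 5.6
tcp_pos: [0.5209, 0.0589, 0.2002]
tool_rot: [[0.988, -0.155, 0.001], [-0.155, -0.988, -0.001], [0.001, 0.001, -1.0]]
contact_force: [-0.0, 0.3, 1.2]
finger_gap: 0.0338
gripper_force: 0.0
```

Run:
```python
from h import *
import pickle
np.set_printoptions(suppress=True)
s=read_state();print(s['tcp_pos'],s['finger_gap'],s['time'])
d=load('wrist'); save(d,'w2.png'); P=cloud(d)
hsv=cv2.cvtColor(d['img'],cv2.COLOR_RGB2HSV); ok=d['depth']>0
white=ok&(hsv[...,1]<60)&(hsv[...,2]>120)&(P[...,2]>.08)&(P[...,2]<.16)&(P[...,0]>.45)&(P[...,0]<.7)
k,l,st,c=cv2.connectedComponentsWithStats(white.astype(np.uint8))
e=np.array([.988,-.152]);f=np.array([.152,.988])
for i in range(1,k):
    if st[i,4]>100:
        q=P[l==i]; xy=q[:,:2]-[.576,.1445]; a=np.c_[xy@e,xy@f,q[:,2]]
        print(st[i].tolist(),'p1',np.percentile(a,1,0).round(4),'p50',np.median(a,0).round(4),'p99',np.percentile(a,99,0).round(4))
        t=a[(a[:,0]<-.024)&(a[:,0]>-.04)]
        if len(t)>20: print('  tab',np.percentile(t,2,0).round(4),np.median(t,0).round(4),np.percentile(t,98,0).round(4))
```

```text
[0.52089392 0.05894959 0.20022576] 0.033753979564132224 5.6
[154, 142, 54, 95, 3054] p1 [-0.0416 -0.017   0.0811] p50 [-0.0026 -0.0021  0.0914] p99 [0.0196 0.0142 0.093 ]
  tab [-0.0396 -0.0067  0.0883] [-0.0318 -0.0015  0.0914] [-0.0242  0.0044  0.0928]
[42, 145, 55, 93, 2983] p1 [-0.0422  0.0626  0.0812] p50 [-0.0029  0.0766  0.0914] p99 [0.0194 0.0939 0.0931]
  tab [-0.0396  0.0726  0.0884] [-0.0315  0.0775  0.0915] [-0.0241  0.0841  0.0928]
[267, 144, 59, 111, 3959] p1 [-0.0418 -0.0958  0.1161] p50 [-0.0029 -0.0809  0.1263] p99 [ 0.0197 -0.0655  0.1279]
  tab [-0.0397 -0.0865  0.1249] [-0.0317 -0.0807  0.1263] [-0.0244 -0.0749  0.1278]
```

View pics/w2.png

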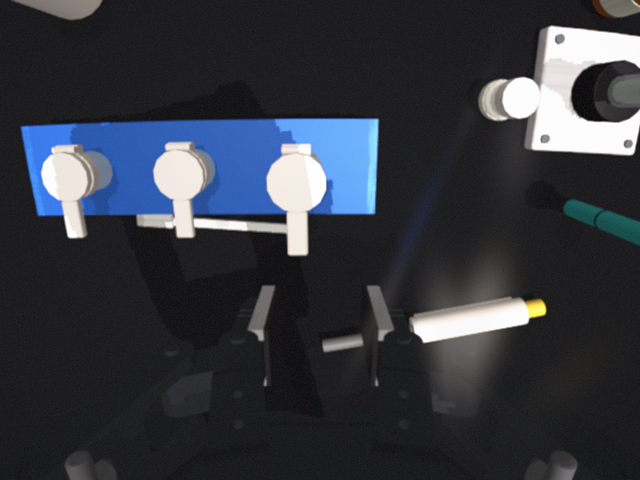

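The open cap is now shut: it lies flat at z 0.091 and its tab at (75,218) points forward like the others. The tall tab is at (298,235), and I'll pinch it next.

Request:
drive_tool(
  deltas=[
    {"gripper": 40,"translation": [0.93,1.13,0],"turn": 0},
    {"gripper": 40,"translation": [0,0,-2.5],"turn": 0},
    {"gripper": 40,"translation": [0,0,-2.5],"turn": 0},
    {"gripper": 40,"translation": [0,0,-2.3],"turn": 0},
    {"gripper": 40,"translation": [0,0,0],"turn": 0},
  ],
  force=20,
)

```text
time: 6.15
tcp_pos: [0.5302, 0.0752, 0.1233]
tool_rot: [[0.989, -0.15, -0.005], [-0.15, -0.989, -0.0], [-0.005, 0.001, -1.0]]
contact_force: [-0.2, -0.9, -0.5]
finger_gap: 0.0344
gripper_force: 0.0
```

Request:
drive_tool(
  deltas=[
    {"gripper": 0,"translation": [0,0,0],"turn": 0},
    {"gripper": 0,"translation": [0,0,0],"turn": 0},
    {"gripper": 0,"translation": [0,0,0],"turn": 0},
    {"gripper": 0,"translation": [0,0,0],"turn": 0},
  ],
  force=20,
)

```text
time: 6.55
tcp_pos: [0.5311, 0.0723, 0.1277]
tool_rot: [[0.988, -0.152, -0.0], [-0.152, -0.988, -0.004], [0.0, 0.004, -1.0]]
contact_force: [-5.7, -17.7, -1.2]
finger_gap: 0.0114
gripper_force: 19.6
```

Request:
drive_tool(
  deltas=[
    {"gripper": 0,"translation": [-0.05,-0.25,0],"turn": 0},
    {"gripper": 0,"translation": [0,0,0],"turn": 0},
    {"gripper": 0,"translation": [0,0,0],"turn": 0},
  ],
)

```text
time: 6.85
tcp_pos: [0.5308, 0.0714, 0.1275]
tool_rot: [[0.988, -0.151, 0.001], [-0.151, -0.988, -0.0], [0.001, -0.0, -1.0]]
contact_force: [-2.6, -1.6, 0.6]
finger_gap: 0.0115
gripper_force: 19.9
```

Force is relieved. Next, the arc.

Request:
drive_tool(
  deltas=[
    {"gripper": 0,"translation": [0.13,-0.02,0.9],"turn": 0},
    {"gripper": 0,"translation": [0.29,-0.04,0.86],"turn": 0},
    {"gripper": 0,"translation": [0.42,-0.07,0.8],"turn": 0},
    {"gripper": 0,"translation": [0,0,0],"turn": 0},
  ],
)

```text
time: 7.25
tcp_pos: [0.5397, 0.0699, 0.1539]
tool_rot: [[0.988, -0.152, 0.002], [-0.152, -0.988, 0.0], [0.002, -0.0, -1.0]]
contact_force: [-4.0, -0.9, 1.0]
finger_gap: 0.0112
gripper_force: 20.3
```

Request:
drive_tool(
  deltas=[
    {"gripper": 0,"translation": [0.55,-0.09,0.71],"turn": 0},
    {"gripper": 0,"translation": [0.67,-0.1,0.61],"turn": 0},
    {"gripper": 0,"translation": [0.76,-0.12,0.47],"turn": 0},
    {"gripper": 0,"translation": [0.83,-0.13,0.34],"turn": 0},
  ],
)

```text
time: 7.65
tcp_pos: [0.5677, 0.0654, 0.1741]
tool_rot: [[0.988, -0.152, 0.0], [-0.152, -0.988, 0.0], [0.0, -0.0, -1.0]]
contact_force: [-3.2, 0.7, -0.8]
finger_gap: 0.0105
gripper_force: 19.5
```

Request:
drive_tool(
  deltas=[
    {"gripper": 0,"translation": [0.88,-0.14,0.18],"turn": 0},
    {"gripper": 0,"translation": [0.9,-0.14,0.03],"turn": 0},
    {"gripper": 0,"translation": [0.89,-0.14,-0.13],"turn": 0},
    {"gripper": 0,"translation": [0.43,-0.07,-0.12],"turn": 0},
    {"gripper": 0,"translation": [0,0,0],"turn": 0},
  ],
)

```text
time: 8.15
tcp_pos: [0.5994, 0.0605, 0.1735]
tool_rot: [[0.988, -0.152, 0.002], [-0.152, -0.988, 0.0], [0.002, -0.0, -1.0]]
contact_force: [0.8, 1.1, 5.6]
finger_gap: 0.0109
gripper_force: 19.5
```

Request:
drive_tool(
  deltas=[
    {"gripper": 40,"translation": [0,0,0],"turn": 0},
    {"gripper": 40,"translation": [0,0,0],"turn": 0},
    {"gripper": 50,"translation": [0,0,2],"turn": 0},
    {"gripper": 50,"translation": [0,0,4],"turn": 0},
    {"gripper": 50,"translation": [0,0,4],"turn": 0},
  ],
)

```text
time: 8.65
tcp_pos: [0.5977, 0.0604, 0.2736]
tool_rot: [[0.988, -0.152, -0.001], [-0.152, -0.988, -0.0], [-0.001, 0.0, -1.0]]
contact_force: [-0.4, -0.1, 0.7]
finger_gap: 0.0425
gripper_force: 0.0
```

Request:
drive_tool(
  deltas=[
    {"gripper": 50,"translation": [-1,-4.5,0],"turn": 0},
    {"gripper": 50,"translation": [-1,-4.5,0],"turn": 0},
    {"gripper": 50,"translation": [0,-4.5,0],"turn": 0},
    {"gripper": 50,"translation": [0,-3,0],"turn": 0},
    {"gripper": 50,"translation": [0,0,0],"turn": 0},
  ],
)

```text
time: 9.15
tcp_pos: [0.5778, -0.1078, 0.2727]
tool_rot: [[0.988, -0.155, -0.0], [-0.155, -0.988, -0.001], [-0.0, 0.001, -1.0]]
contact_force: [0.3, 0.5, -0.2]
finger_gap: 0.0425
gripper_force: 0.0
```

Run:
```python
from h import *
np.set_printoptions(suppress=True)
e=np.array([.988,-.152]);f=np.array([.152,.988])
s=read_state();print(s['tcp_pos'],s['finger_gap'],s['time'],s['joints'])
for n in('top','side','wrist'):
    d=load(n); save(d,n+'3.png'); P=cloud(d); hsv=cv2.cvtColor(d['img'],cv2.COLOR_RGB2HSV)
    w=(d['depth']>0)&(hsv[...,1]<70)&(hsv[...,2]>110)
    xy=P[...,:2]-[.576,.1445]; a=np.dstack([xy@e,xy@f,P[...,2]])
    for nm,c in(('tall',-.0805),('spare',0),('open',.0785)):
        q=a[w&(abs(a[...,1]-c)<.02)&(abs(a[...,0])<.07)&(a[...,2]>.07)&(a[...,2]<.2)]
        if len(q)>20: print(n,nm,len(q),np.percentile(q,2,0).round(4),np.percentile(q,98,0).round(4), q[np.argsort(-q[:,2])[:8]].mean(0).round(4))
    k=P[w&(abs(P[...,0]-.585)<.03)&(abs(P[...,1]+.187)<.03)&(P[...,2]>.13)&(P[...,2]<.19)]
    if len(k)>20: 
        t=k[k[:,2]>.170]; print(n,'knob',len(k),k.min(0).round(4),k.max(0).round(4),'top',len(t),t.mean(0).round(4), ((np.percentile(t,1,0)+np.percentile(t,99,0))/2).round(4))
```

```text
[ 0.5777559  -0.10777736  0.27273858] 0.04249622726291361 9.15 [-13.03165294  -4.5957156   91.18786929  -0.04609947  93.41397021
  85.8806477 ]
top tall 495 [-0.0155 -0.0955  0.1127] [ 0.025  -0.066   0.1816] [ 0.0235 -0.0804  0.1828]
top spare 473 [-0.0421 -0.0161  0.0826] [0.0177 0.0137 0.0949] [-0.0035  0.0008  0.0959]
top open 490 [-0.0421  0.0637  0.0799] [0.0177 0.0945 0.0953] [-0.0141  0.0753  0.0962]
side tall 735 [-0.0131 -0.0979  0.0722] [ 0.0268 -0.0718  0.1774] [ 0.0263 -0.0829  0.1803]
side spare 284 [-0.0399 -0.0152  0.0778] [0.0196 0.0129 0.092 ] [ 0.0042 -0.0007  0.0924]
side open 346 [-0.0387  0.0617  0.0712] [0.0201 0.0916 0.0923] [-0.002   0.0774  0.0926]
side knob 619 [ 0.5738 -0.2022  0.1302] [ 0.5999 -0.1754  0.1759] top 240 [ 0.5861 -0.1904  0.1737] [ 0.5866 -0.1887  0.173 ]
wrist tall 2668 [-0.0134 -0.0969  0.074 ] [ 0.027  -0.0679  0.1814] [ 0.0244 -0.0834  0.1825]
wrist spare 1572 [-0.0409 -0.0173  0.0729] [0.0197 0.0131 0.093 ] [-0.0095  0.001   0.0937]
wrist open 388 [-0.041   0.0617  0.0705] [0.0128 0.0743 0.0916] [-0.0278  0.0692  0.0921]
wrist knob 1609 [ 0.5727 -0.1997  0.132 ] [ 0.5981 -0.1741  0.1779] top 1226 [ 0.5862 -0.1865  0.1751] [ 0.5858 -0.1869  0.1738]
```

View pics/side3.png

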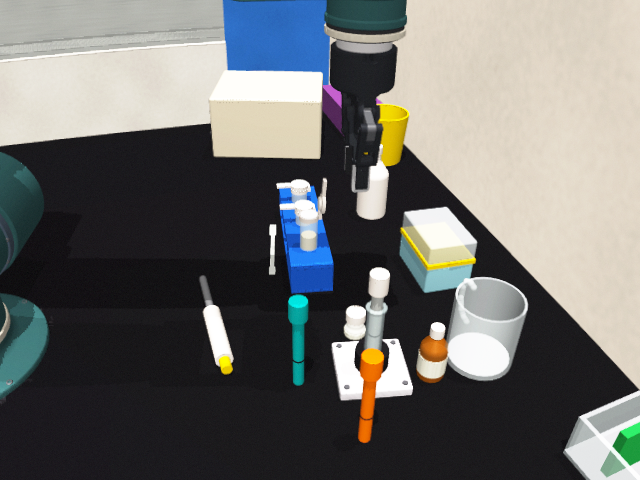

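View pics/wrist3.png

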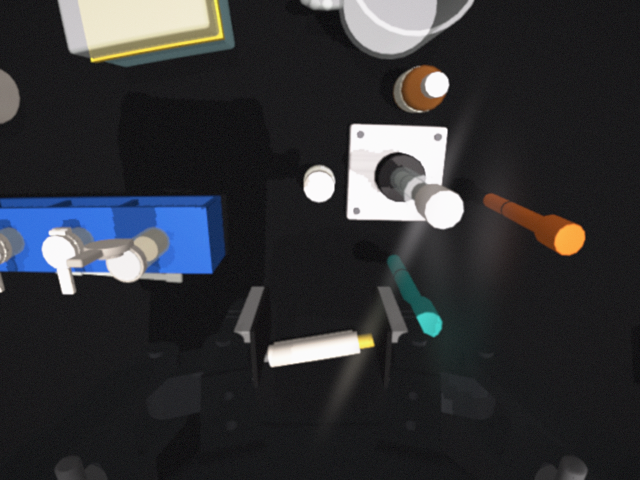

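The tall cap stands upright, with its tip at z 0.182 and about 6 mm behind the hinge (about 1.6 rad), and the other two caps are shut. The steel knob is at (438,207) in the wrist view, with its centre at about (0.586,-0.187) and its top at 0.175.

Request:
drive_tool(
  deltas=[
    {"gripper": 50,"translation": [0.4,-4.1,0],"turn": 0},
    {"gripper": 50,"translation": [0.4,-4.1,0],"turn": 0},
    {"gripper": 50,"translation": [0,0,-2],"turn": 0},
    {"gripper": 50,"translation": [0,0,-2],"turn": 0},
    {"gripper": 50,"translation": [0,0,0],"turn": 0},
  ],
)

```text
time: 9.8
tcp_pos: [0.5855, -0.1853, 0.2302]
tool_rot: [[0.989, -0.151, -0.004], [-0.151, -0.989, 0.001], [-0.004, -0.001, -1.0]]
contact_force: [0.3, -0.4, 0.2]
finger_gap: 0.0429
gripper_force: 0.0
```

Request:
drive_tool(
  deltas=[
    {"gripper": 50,"translation": [0,0,0],"turn": 0},
    {"gripper": 50,"translation": [0,0,0],"turn": 0},
    {"gripper": 50,"translation": [0,0,0],"turn": 0},
  ],
)

```text
time: 10.1
tcp_pos: [0.5864, -0.1861, 0.2344]
tool_rot: [[0.989, -0.151, 0.002], [-0.151, -0.989, -0.001], [0.002, 0.0, -1.0]]
contact_force: [0.1, -1.0, -0.1]
finger_gap: 0.0427
gripper_force: 0.0
```

Run:
```python
from h import *
np.set_printoptions(suppress=True)
s=read_state();print(s['tcp_pos'],s['finger_gap'])
d=load('wrist'); save(d,'w4.png'); P=cloud(d); hsv=cv2.cvtColor(d['img'],cv2.COLOR_RGB2HSV)
w=(d['depth']>0)&(hsv[...,1]<70)&(hsv[...,2]>110)&(abs(P[...,0]-.585)<.03)&(abs(P[...,1]+.187)<.03)&(P[...,2]>.170)&(P[...,2]<.185)
v,u=np.nonzero(w); t=P[w]
print(len(t),t.mean(0),(np.percentile(t,[0.5,99.5],0)), u.min(),u.max(),v.min(),v.max())
c,r=cv2.minEnclosingCircle(t[:,:2].astype(np.float32)*1000); print(c,r)
```

```text
[ 0.58635214 -0.18607855  0.23435908] 0.042677227998977496
1609 [ 0.58659093 -0.18776601  0.17516791] [[ 0.57365772 -0.1997874   0.17038304]
 [ 0.5980258  -0.17564593  0.17696328]] 299 344 238 282
(585.6614990234375, -187.70018005371094) 12.86089038848877
```

View pics/w4.png

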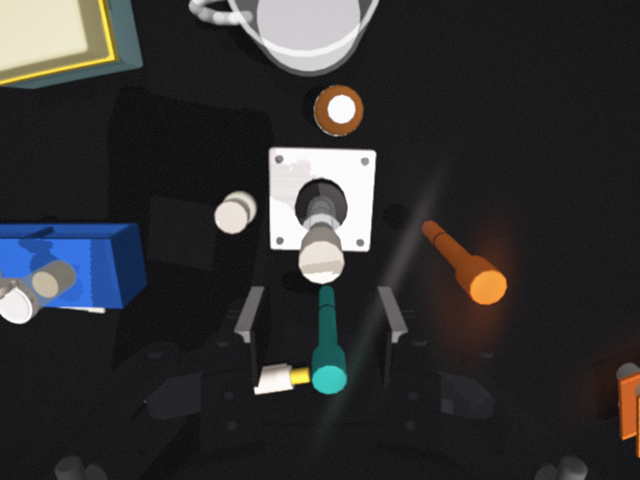

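The knob at (321,262) sits midway between the fingers, and the fitted circle has the right radius (12.9 mm). I'll descend and close partway first.

Request:
drive_tool(
  deltas=[
    {"gripper": 50,"translation": [-0.05,-0.12,-2],"turn": 0},
    {"gripper": 50,"translation": [0,0,-2],"turn": 0},
    {"gripper": 50,"translation": [0,0,-2],"turn": 0},
    {"gripper": 50,"translation": [0,0,-1.5],"turn": 0},
    {"gripper": 50,"translation": [0,0,-0.6],"turn": 0},
  ],
)

```text
time: 10.65
tcp_pos: [0.5851, -0.1875, 0.1508]
tool_rot: [[0.988, -0.152, -0.001], [-0.152, -0.988, 0.0], [-0.001, -0.0, -1.0]]
contact_force: [-0.2, 0.1, 0.6]
finger_gap: 0.0428
gripper_force: 0.0
```

Request:
drive_tool(
  deltas=[
    {"gripper": 40,"translation": [0,0,0],"turn": 0},
    {"gripper": 35,"translation": [0,0,0],"turn": 0},
    {"gripper": 34,"translation": [0,0,0],"turn": 0},
    {"gripper": 33,"translation": [0,0,0],"turn": 0},
    {"gripper": 33,"translation": [0,0,0],"turn": 0},
  ],
)

```text
time: 11.15
tcp_pos: [0.5856, -0.1877, 0.1526]
tool_rot: [[0.988, -0.152, 0.001], [-0.152, -0.988, -0.0], [0.001, 0.0, -1.0]]
contact_force: [-0.2, -0.8, -0.3]
finger_gap: 0.0282
gripper_force: 0.0
```

No contact at 28 mm. Closing in small steps.

Request:
drive_tool(
  deltas=[
    {"gripper": 32,"translation": [0,0,0],"turn": 0},
    {"gripper": 31,"translation": [0,0,0],"turn": 0},
    {"gripper": 31,"translation": [0,0,0],"turn": 0},
  ],
)

```text
time: 11.45
tcp_pos: [0.5855, -0.1877, 0.1521]
tool_rot: [[0.988, -0.152, -0.0], [-0.152, -0.988, 0.0], [-0.0, -0.0, -1.0]]
contact_force: [-0.6, 0.6, -0.4]
finger_gap: 0.0263
gripper_force: 0.0
```

Request:
drive_tool(
  deltas=[
    {"gripper": 30,"translation": [0,0,0],"turn": 0},
    {"gripper": 29,"translation": [0,0,0],"turn": 0},
    {"gripper": 29,"translation": [0,0,0],"turn": 0},
  ],
)

```text
time: 11.75
tcp_pos: [0.5855, -0.1876, 0.1522]
tool_rot: [[0.988, -0.152, 0.0], [-0.152, -0.988, 0.0], [0.0, -0.0, -1.0]]
contact_force: [0.0, 1.6, 1.5]
finger_gap: 0.0258
gripper_force: 19.6
```

Request:
drive_tool(
  deltas=[
    {"gripper": 0,"translation": [0,0,0],"turn": 0},
    {"gripper": 0,"translation": [0,0,0],"turn": 0},
    {"gripper": 0,"translation": [0,0,0.2],"turn": 0},
    {"gripper": 0,"translation": [0,0,0.3],"turn": 0},
    {"gripper": 0,"translation": [0,0,0],"turn": 0},
  ],
  force=30,
)

```text
time: 12.25
tcp_pos: [0.5855, -0.1877, 0.1574]
tool_rot: [[0.988, -0.152, 0.0], [-0.152, -0.988, -0.0], [0.0, 0.0, -1.0]]
contact_force: [-0.3, 1.4, -0.7]
finger_gap: 0.0251
gripper_force: 29.7
```

Request:
drive_tool(
  deltas=[
    {"gripper": 0,"translation": [0,0,0.3],"turn": 0},
    {"gripper": 0,"translation": [0,0,0.3],"turn": 0},
    {"gripper": 0,"translation": [0,0,0.3],"turn": 0},
    {"gripper": 0,"translation": [0,0,0.3],"turn": 0},
    {"gripper": 0,"translation": [0,0,0.3],"turn": 0},
  ],
)

```text
time: 12.75
tcp_pos: [0.5855, -0.1877, 0.1725]
tool_rot: [[0.988, -0.152, 0.0], [-0.152, -0.988, -0.0], [0.0, 0.0, -1.0]]
contact_force: [0.6, -0.8, -2.3]
finger_gap: 0.0253
gripper_force: 29.7
```

Request:
drive_tool(
  deltas=[
    {"gripper": 0,"translation": [0,0,0.3],"turn": 0},
    {"gripper": 0,"translation": [0,0,0.3],"turn": 0},
    {"gripper": 0,"translation": [0,0,0.3],"turn": 0},
    {"gripper": 0,"translation": [0,0,0.3],"turn": 0},
    {"gripper": 0,"translation": [0,0,0.3],"turn": 0},
  ],
)

```text
time: 13.25
tcp_pos: [0.5855, -0.1877, 0.1874]
tool_rot: [[0.988, -0.152, 0.0], [-0.152, -0.988, 0.0], [0.0, -0.0, -1.0]]
contact_force: [-0.2, 0.2, -2.5]
finger_gap: 0.0253
gripper_force: 29.7
```

Request:
drive_tool(
  deltas=[
    {"gripper": 0,"translation": [0,0,0.3],"turn": 0},
    {"gripper": 0,"translation": [0,0,0.3],"turn": 0},
    {"gripper": 0,"translation": [0,0,0.2],"turn": 0},
    {"gripper": 0,"translation": [0,0,0.1],"turn": 0},
    {"gripper": 0,"translation": [0,0,0.05],"turn": 0},
  ],
)

```text
time: 13.75
tcp_pos: [0.5855, -0.1877, 0.1967]
tool_rot: [[0.988, -0.152, 0.0], [-0.152, -0.988, -0.0], [0.0, -0.0, -1.0]]
contact_force: [-0.5, 0.4, -2.0]
finger_gap: 0.025
gripper_force: 29.7
```

Request:
drive_tool(
  deltas=[
    {"gripper": 0,"translation": [0,0,0],"turn": 0},
    {"gripper": 0,"translation": [0,0,0],"turn": 0},
    {"gripper": 0,"translation": [0,0,0],"turn": 0},
    {"gripper": 0,"translation": [0,0,0],"turn": 0},
    {"gripper": 0,"translation": [0,0,0],"turn": 0},
  ],
)

```text
time: 14.25
tcp_pos: [0.5854, -0.1877, 0.1966]
tool_rot: [[0.988, -0.152, -0.0], [-0.152, -0.988, 0.0], [-0.0, -0.0, -1.0]]
contact_force: [-0.1, -0.2, -1.5]
finger_gap: 0.025
gripper_force: 29.7
```

Run:
```python
from h import *
d=load('side'); c=d['img'][160:400,260:500]; cv2.imwrite('pics/s5.png',cv2.resize(c[:,:,::-1],(600,600),interpolation=cv2.INTER_CUBIC))
```

```text
(no output)
```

View pics/s5.png

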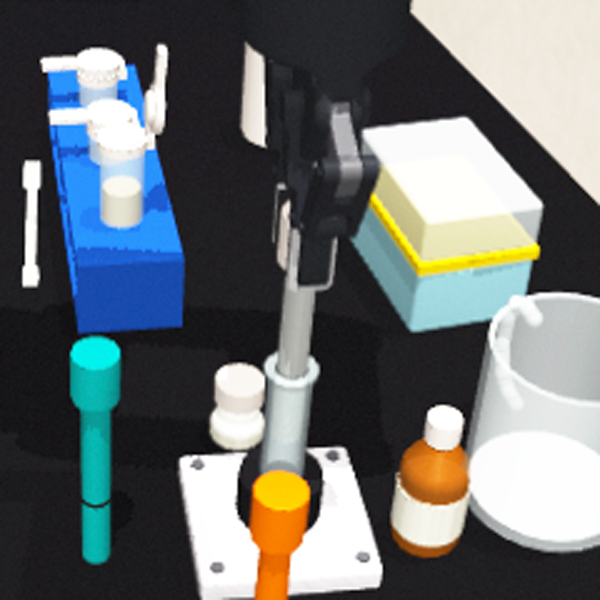

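The picture shows the rod drawn about halfway out of the glass rim at (293,370) and upright. The tall cap stands open at (157,90) and both short caps are shut. I'm handing the job in.

```bash
python3 -c "from cell import *; print(finish_job())"
```

```text
the job is handed in; nothing more can be done
None
```

I handed the job in with the open short tube's cap pressed shut, the tall cap standing open at about 1.6 rad, the third tube untouched, and the pestle drawn about 44 mm by arm travel and held upright at rest. I couldn't make out the dark ring at the rim in the last picture, and the hand-in returned no verdict.

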